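# Clear a test case's flap, swing it to the set pointer and hold it

### The job

Inspect the board in the test case: first take the wire spool off the closed flap and stand it upright on the round cork mat, wholly on it, and let go. Then lift the flap by its bail handle until the flap lies parallel to the pointer on the case's quadrant, within about 4 degrees, and hold it still there: finish while still holding it, since the flap falls shut by itself. Leave the pointer and the other loose things on the bench where they are.

Things in the scene. Friction and masses are not known exactly. Their poses are not given: they have to be found in the camera images.
- case: Grey open-topped test case with a board inside, 176 x 150 mm, rim 70 mm up, fixed to the bench. Origin: centre of its underside; x runs along the flap's hinge, away from the robot; z up. Hinge axis: parallel to x through y = +70, z = 75 mm (left side), in the mid-plane of the aluminium flap (172 mm along x, 140 along y, 5 thick) that covers the case.
- flap (a joint): Angle of the flap about its hinge, rad: 0 shut (level), growing as its right (-y) side rises; stop at 1.35. It turns freely, weighs about 0.35 kg and falls shut when let go.
- bail_mid (a point): Middle of the flap's bail handle: round steel bar 10 mm thick, 130 mm long, parallel to the hinge, 190 mm from its axis, 50 mm beyond the flap's free edge, in the flap's mid-plane; 10 mm arms join its ends to the flap. Flap shut: 75 mm above the bench, at x = 0, y = -120 mm in the case frame. Turns with the flap (x along the bar, y from bar to hinge).
- pointer (a joint): Angle of the pointer, rad, counted like the flap's (0 level, growing as its free end rises): the angle the flap must be brought to. It differs from run to run, 0.45 to 0.9, and is stiff.
- pointer_tip (a point): Tip of the pointer: a dark steel strip 6 mm wide from the hinge axis 195 mm out, in a plane 91 mm from the case's middle along its x (far end). Just behind it stands the upright white graduated quadrant, 150 to 176 mm from the hinge axis, up to 235 mm above the bench. y points from the tip to the hinge.
- spool_center (a point): Centre (half-way up) of the wire spool, 54 mm in diameter, 30 mm high, about 0.2 kg, standing on the shut flap (top face 77.5 mm above the bench) with its axis upright (z).
- round_mat: Round cork mat, 96 mm in diameter, 8 mm thick, fixed to the bench. Origin: centre of its underside.
- square_mat: Square cork mat, 85 mm wide, 8 mm thick, fixed to the bench: not for the spool. Origin: centre of its underside.
- braid_center (a point): Centre of a braid reel (44 mm in diameter, 11 mm high) lying on the bench: leave it.
- tape_center (a point): Centre of a roll of tape (55 mm in diameter, 19 mm high) lying on the bench: leave it.
- brick_center (a point): Centre of a power adapter (105 x 50 x 30 mm) lying on the bench: leave it. (Off to the right the round head of a fixed desk lamp, some 200 mm wide, hangs 0.35 to 0.5 m above the bench about x = 0.38, y = -0.60 m: keep the arm clear of it, also as it leaves its start.)

How it is judged:
By the outcome, as a careful person would: the job done as asked, in the order asked, and still so for the second after the job is handed in, while the arm keeps its last pose, push and grip.
It also fails if it takes over 64 s, if anything falls off the work surface, if the arm or the gripper's body presses on something with over 40 N, if the wrist force passes 120 N, or if a joint passes its speed limit or range.

### The arm

A 6-joint arm with a two-finger parallel gripper is mounted at the origin on a cart in front of the work surface, level with it; the furniture and walls round the work are solid. World frame = base frame: x ahead of the robot, y to its left, z up, the work surface at z = 0. Lengths are in m, angles in rad, forces in N, time in s.
With the tool pointing down it reaches from about 0.4 to 0.825 m from the base axis. Payload 7 kg.
Tool frame: the origin (TCP) lies on the mounting face of the last link; the fingertips stand arm.tcp_to_tips ahead of it and the grasp point (between the pads) lies 159 mm ahead of it (arm.tcp_to_tips is the distance from the TCP to the fingertips, in m); z points along the fingers, y is the direction in which the jaws open and shut (so a half turn about z gives the same grasp; the last joint's range is limited). The gripper opens to 88 mm and grips with 3 to 60 N. Pads are 19 mm wide; open, the fingers measure 130 mm over their backs; the gripper's body (78 mm by 193 mm) begins 47 mm behind the grasp point.
Start: joints at [1.521, 0.359, 0.012, 0, -1.224, -0.288], TCP at [0.224, 0.637, 0.405] pointing down, gripper open.
Joint ranges: [-3.07, 3.07], [-1.43, 2.12], [-1.02, 1.25], [-3.03, 1.67], [-3.05, -0], [-3.03, 3.03]. Speed limits (rad/s): [2.39, 2.39, 3.01, 3.14, 3.14, 3.14].

### API

Orientations are given as [roll, pitch, yaw] about the fixed x, y, z axes, in that order (R = Rz(yaw) Ry(pitch) Rx(roll)).
In Python, from station import arm, cams, job_done, finder gives the robot as it stands.
- The arm moves only by the tool play_rows, never from a script. Its argument "targets" is a list that holds one entry, the list of rows, each a list of 4 numbers: the shift along the tool's x, y, z in m, then the turn about the tool's z in degrees. A call has 1 to 5 rows; each row is the pose to reach, as a shift and turn from the pose commanded when the call began, along the tool's axes at that moment; what a row does not reach only later rows make up. A row lasts 1/8 s, in which the tool goes at most 62.5 mm and 10.7 degrees, less where a joint would pass 70% of its speed; a pose out of reach is approached as far as the arm can. A call with a gripper value outside its range is refused whole. "grip" is the closure in counts, from 0 (fully open) to 255 (shut), set as the call begins (left out, the last holds). The fingers move at their own pace and stop on an object; "newtons" is the grip in N (left out, the last holds). Time passes only in rows, so rows that repeat a pose let the fingers close. It gives the time, the measured TCP pose, the force and the opening at its end, in the units of the state.
- arm.get_state(): the state, without advancing time (a new reading comes with each control period).
- cams.grab_frame(name): name is "side" or "top" or "wrist"; returns (picture, depth): 400x640x3 uint8, red, green, blue; 400x640 float32, m along the optical axis (not along the pixel's ray), 0 where there is no reading.
- cams.camera_params(name): a dict with "intrinsics" (3x3 intrinsics, pixels), "D" ([k1, k2, p1, p2, k3] as OpenCV has them; the pictures are not rectified), "position" and "attitude" of the camera in the world. Camera axes: x right, y down, z forward; pixel columns grow to the right and rows downward; lengths in m; the calibration is good to about 2 mm. A picture is of the moment at which its call begins: read the wrist's pose just before it. camera_params takes no time and is no camera call; for the wrist camera it gives the pose at the moment of the call.
- job_done(): hands the job in, once; it reports no verdict.
Trained networks look in the newest picture that a camera, given by its name, has taken for a name from the list of things; names that differ only in an ending like _2 or _b are one class to them, and where a whole thing is asked for, a point or a joint stands for the part that bears it (a point fixed in the world has none). Each returns a list of dicts, best first, with "score" (0 to 1); they miss things now and then, are a little off and sometimes report something else, mostly with a low value. They report only what shows in the picture. A call takes as long as a camera call.
- finder.find_in(camera, query): "xyz" ([x, y, z] in m, in world coordinates, good to about 4 mm: the middle of the surface that is visible of it).
- finder.masks_of(camera, query): "mask" (400x640 bool, what is visible of it).
The state is a dict: "t": time; "q": joint angles; "qd": joint speeds; "joint_efforts": joint torques, N m; "eef_pos": TCP position; "ee_rot": TCP orientation; "force": force on the tool from outside, world axes, zero at the start; "moment": the same for the moment, N m; "width": finger opening in m.
Only numpy, scipy, OpenCV 4.12 (cv2) and the standard library are available. Lean on these libraries where they do the work, as an engineer would, in place of code of your own. Each camera call takes 0.05 s, during which the arm holds its last target. There are 200 camera calls.

## Working session

There is one attempt and no reset: what is moved stays moved. The work goes in short steps, Python scripts to look and compute and a tool call to move; the robot and the scene stay as the last step left them, time stands still between calls to the robot, and variables do not carry over. Pictures are saved under pics/ and viewed, about 8 in all and at most 12, crops included, and the job is handed in when it is done.

Besides the shell and the picture viewer there is one more tool, called after "Call:" by a JSON object that holds its "op" and its "data", one argument or row to a line. play_rows: Moves the arm, as the interface text tells. Its arguments: {"type":"object","properties":{"targets":{"type":"array","items":{"type":"array","items":{"type":"array","items":{"type":"number"}}}},"grip":{"type":"number"},"newtons":{"type":"number"}},"required":["targets"]}

```bash
mkdir -p pics; ls; python3 - <<'E'
from station import arm,cams,finder
import cv2,numpy as np
print(arm.get_state(), arm.tcp_to_tips)
for c in ["top","side"]:
    im,d=cams.grab_frame(c); cv2.imwrite(f"pics/{c}0.png",im[:,:,::-1])
    p=cams.camera_params(c); print(c,p)
    for n in ["case","bail_mid","pointer_tip","spool_center","round_mat","square_mat","braid_center","tape_center","brick_center"]:
        print(n,[(np.round(r["xyz"],3).tolist(),round(r["score"],2)) for r in finder.find_in(c,n)[:2]])
E
```

```text
pics
{'t': 0.0, 'q': array([ 1.52111202e+00,  3.59363412e-01,  1.10480425e-02, -3.94840818e-04,
       -1.22405609e+00, -2.88083317e-01]), 'qd': array([ 7.78602664e-05, -7.82188669e-04,  8.13115263e-04, -3.61195107e-04,
        1.56268533e-03,  3.54494558e-04]), 'joint_efforts': array([-4.89119520e-04, -5.82713056e+01,  2.93052810e+01,  6.99779972e+00,
        6.86680040e-03, -1.43165621e-04]), 'eef_pos': array([0.22362114, 0.63666908, 0.40372485]), 'ee_rot': array([ 3.13997696e+00, -9.16900226e-05, -3.37902027e-01]), 'force': array([ 0.19060102,  0.03412975, -0.43510279]), 'moment': array([-0.02803565, -0.00478269,  0.03242161]), 'width': 0.08783709697168476} 0.1781
top {'intrinsics': array([[439.43753968,   0.        , 323.69775362],
       [  0.        , 439.43753968, 195.33645055],
       [  0.        ,   0.        ,   1.        ]]), 'D': array([0.0262563, 0.       , 0.       , 0.       , 0.       ]), 'position': array([ 0.27359   , -0.05979792,  1.3940848 ]), 'attitude': array([-2.92500319e+00,  6.07344188e-04, -1.43315998e+00])}
case [([0.552, -0.062, 0.08], 0.81)]
bail_mid [([
[... 487 characters left out ...]
 array([0.03137644, 0.        , 0.        , 0.        , 0.        ]), 'position': array([-0.30011028, -0.14356631,  0.72232619]), 'attitude': array([-2.216322  , -0.02379056, -1.44671846])}
case [([0.526, -0.07, 0.077], 0.7), ([0.547, -0.061, 0.106], 0.23)]
bail_mid [([0.522, -0.07, 0.077], 0.88)]
pointer_tip [([0.642, -0.061, 0.126], 0.46), ([0.644, 0.226, 0.015], 0.46)]
spool_center [([0.546, -0.058, 0.106], 0.67)]
round_mat [([0.49, -0.35, 0.005], 0.82)]
square_mat [([0.491, 0.259, 0.007], 0.69)]
braid_center [([0.397, -0.14, 0.008], 0.77), ([0.523, -0.068, 0.08], 0.29)]
tape_center [([0.643, 0.228, 0.018], 0.87)]
brick_center [([0.64, -0.064, 0.129], 0.68), ([0.674, -0.362, 0.03], 0.67)]
```

View pics/top0.png

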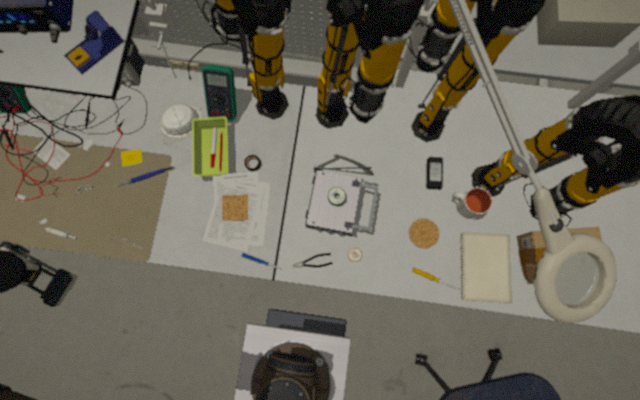

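View pics/side0.png

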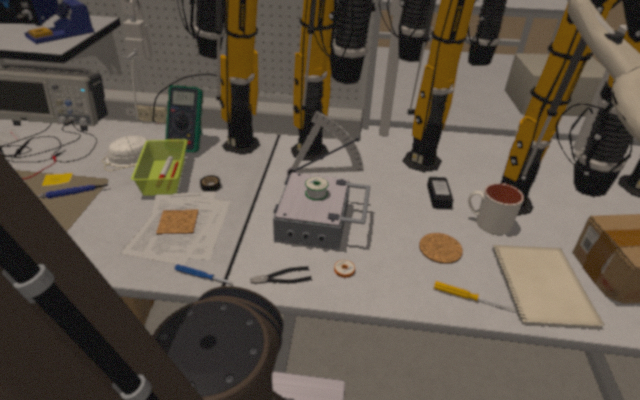

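The top view shows the case at (340,200) with the spool at (337,196), the bail at about x=372, and the round mat at (424,233). In the side view the pointer runs from about (290,175) to (358,138) in front of the quadrant.

```bash
cat > h.py <<'E'
import numpy as np,cv2
from scipy.spatial.transform import Rotation as Ro
from station import arm,cams,finder,job_done
def cam(c):
    p=cams.camera_params(c); return p["intrinsics"],p["D"],np.array(p["position"]),Ro.from_euler("xyz",p["attitude"]).as_matrix()
def rays(c,px):
    K,D,t,R=cam(c); n=cv2.undistortPoints(np.array(px,float).reshape(-1,1,2),K,D).reshape(-1,2)
    return t,np.c_[n,np.ones(len(n))]@R.T
def pts(c,m,d):
    v,u=np.nonzero(m&(d>0)); t,r=rays(c,np.c_[u,v]); return t+r*d[v,u][:,None]
def proj(c,X):
    K,D,t,R=cam(c); x=(np.atleast_2d(X)-t)@R; return cv2.projectPoints(x,np.zeros(3),np.zeros(3),K,D)[0].reshape(-1,2)
E
python3 - <<'E'
from h import *
for c in ["top","side"]:
    im,d=cams.grab_frame(c)
    P=pts(c,np.ones(d.shape,bool),d)
    s=(abs(P[:,0]-.55)<.16)&(abs(P[:,1]+.05)<.2)
    Q=P[s&(P[:,2]>.070)&(P[:,2]<.084)]
    f=Q[Q[:,1]>-.11]; print(c,len(Q),"all",cv2.minAreaRect(Q[:,:2].astype(np.float32)*1000),"zmed",np.median(Q[:,2]))
    S=P[s&(P[:,2]>.1)&(P[:,2]<.115)&(np.hypot(P[:,0]-.552,P[:,1]+.059)<.04)]
    print("spool",len(S),cv2.minEnclosingCircle(S[:,:2].astype(np.float32)*1000),np.median(S[:,2]))
    m=finder.masks_of(c,"round_mat")
    M=pts(c,m[0]["mask"],d); print("mat",cv2.minEnclosingCircle(M[:,:2].astype(np.float32)*1000),M.mean(0))
    H=P[s&(P[:,2]>.12)&(P[:,2]<.25)]; print("high",len(H),H.mean(0),np.polyfit(H[:,1],H[:,0],1), H.min(0),H.max(0))
    np.save(f"pics/{c}Q.npy",Q)
    # flap masks yaw: top-plane image
    g=np.zeros((400,400),np.uint8)
    for x,y in Q[:,:2]: cv2.circle(g,(int((.12-y)*1000),int((.75-x)*1000)),1,255,-1)
    cv2.imwrite(f"pics/{c}_plan.png",g)
a=cv2.resize(im[95:265,235:405],None,fx=4,fy=4,interpolation=cv2.INTER_CUBIC)[:600]
b=np.zeros((600,800,3),np.uint8); 
cv2.imwrite("pics/crop.png",a[:,:,::-1])
g=np.hstack([cv2.imread("pics/top_plan.png"),cv2.imread("pics/side_plan.png")]); cv2.imwrite("pics/plan.png",g)
E
```

```text
top 2614 all ((552.7498168945312, -72.26748657226562), (209.71949768066406, 187.42718505859375), 86.76713562011719) zmed 0.07817773238787695
spool 231 ((558.8713989257812, -57.38788604736328), 26.81154441833496) 0.10853678018760116
mat ((498.8038635253906, -346.9490661621094), 48.62958526611328) [ 0.49819268 -0.34636154  0.00848874]
high 291 [ 0.64101674 -0.08017613  0.18306734] [0.06389248 0.64613939] [ 0.63358986 -0.15423241  0.12002466] [0.64786095 0.00073593 0.24657172]
side 3083 all ((552.6427001953125, -76.44561767578125), (208.47573852539062, 189.7686309814453), 86.9699935913086) zmed 0.07776850638147115
spool 272 ((559.230224609375, -60.887874603271484), 27.580488204956055) 0.10787201054363277
mat ((788.9992065429688, -68.21575927734375), 175.2700653076172) [ 0.64193202 -0.06479194  0.12885834]
high 1036 [ 0.64193336 -0.08624288  0.18018752] [0.05656528 0.64681171] [ 0.63125421 -0.15963339  0.12006901] [ 0.65075752 -0.00474552  0.24218283]
```

View pics/crop.png

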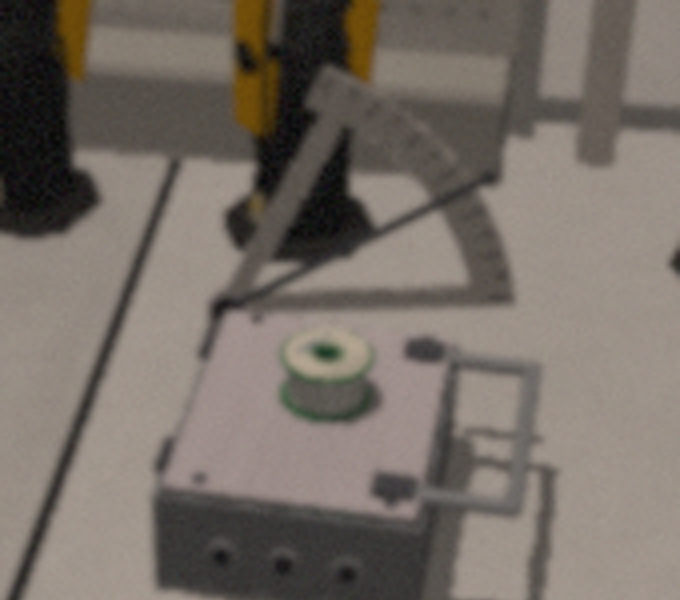

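View pics/plan.png

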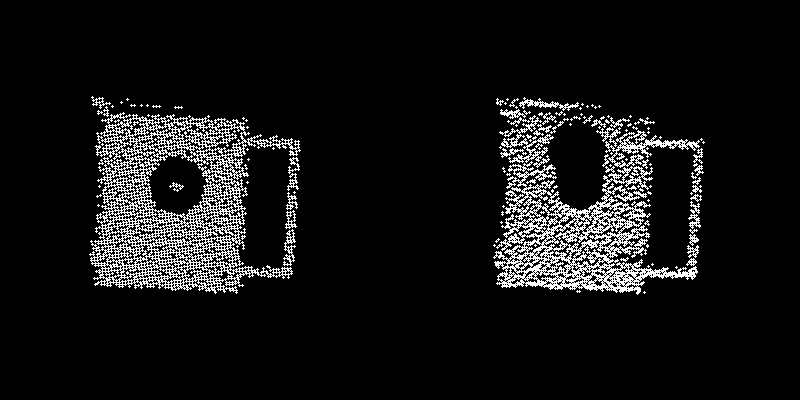

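The crop shows the pointer from the hinge knob at full-image (290.5,171) to the tip at (357.5,139). The plan shows the case yawed by about -3.3 deg, with the bail bar on its right.

```bash
python3 - <<'E'
from h import *
yaw=-.058; ex=np.array([np.cos(yaw),np.sin(yaw)]); ey=np.array([-ex[1],ex[0]])
for c in ["top","side"]:
    Q=np.load(f"pics/{c}Q.npy")[:,:2]; a=Q@ex; b=Q@ey
    bar=(b<b.min()+.016); 
    core=bar&(abs(a-np.median(a[bar]))<.045)
    print(c,"bar b",b[core].mean(),b[core].min(),b[core].max(),"bar slope",np.polyfit(a[core],b[core],1)[0],"a ext",np.percentile(a[bar],[1,99]))
    fl=(b>b.min()+.08)&(b<b.min()+.17); print("flap a",np.percentile(a[fl],[.5,10,90,97]), "b max",np.percentile(b,[98,99.5]))
t,r=rays("side",[[235+222/4,95+304/4],[235+490/4,95+177/4],[235+350/4,95+240/4]])
# pointer plane: case a0+.091
for a0 in (.552,.556,.560):
    n=np.array([ex[0],ex[1],0]); k=(a0+.091-t@n)/(r@n); X=t+r*k[:,None]
    b=X[:,:2]@ey; print(a0,X.round(4).tolist(),"ang",np.arctan2(X[1,2]-X[0,2],b[0]-b[1]),np.arctan2(X[1,2]-.075,b[0]-b[1]),"len",np.hypot(X[1,2]-X[0,2],b[0]-b[1]),"bhinge",b[0])
sp=np.array([.559,-.059]);print("spool ab",sp@ex,sp@ey)
print("tool y dir",Ro.from_euler("xyz",arm.get_state()["ee_rot"]).as_matrix().round(3))
E
```

```text
top bar b -0.13999103364852686 -0.14499503467289956 -0.13496757739529597 bar slope 0.007703867749509929 a ext [0.48227565 0.61849622]
flap a [0.46346535 0.47702809 0.62100948 0.63217002] b max [0.0533335  0.05759769]
side bar b -0.1436688285048485 -0.14868606689486993 -0.13869571803329495 bar slope 0.007540619784099783 a ext [0.48107029 0.61739732]
flap a [0.46367774 0.47105667 0.62098343 0.64383392] b max [0.0488256 0.0531791]
0.552 [[0.6448, 0.0131, 0.0759], [0.6357, -0.1438, 0.1861], [0.6403, -0.0648, 0.133]] ang 0.61158695786935 0.6154668209719638 len 0.19185076431674294 bhinge 0.05041590724069931
0.556 [[0.6489, 0.0137, 0.0731], [0.6397, -0.1438, 0.1838], [0.6443, -0.0645, 0.1305]] ang 0.6115869578693498 0.6036568473520167 len 0.19267214572135588 bhinge 0.05131986176848826
0.56 [[0.6529, 0.0144, 0.0704], [0.6437, -0.1438, 0.1815], [0.6484, -0.0642, 0.128]] ang 0.6115869578693504 0.5917541104134696 len 0.193493527125969 bhinge 0.052223816296277245
spool ab 0.5614801072718479 -0.02649696469398293
tool y dir [[ 0.943 -0.331  0.   ]
 [-0.331 -0.943 -0.   ]
 [ 0.     0.    -1.   ]]
```

Call:
{"op": "play_rows", "data": {
  "targets": [
    [[0.042, 0.042, 0, 0], [0.084, 0.084, 0, 0], [0.126, 0.126, 0, 0], [0.168, 0.168, 0, 0], [0.21, 0.21, 0, 0]]
  ],
  "grip": 0
}}

```text
t: 1.82
eef_pos: [0.3527, 0.3673, 0.405]
ee_rot: [-3.141, -0.0, -0.337]
force: [1.8, -0.0, 0.4]
width: 0.0875
```

Call:
{"op": "play_rows", "data": {
  "targets": [
    [[0.042, 0.042, 0, 0], [0.084, 0.084, 0, 0], [0.126, 0.126, 0, 0], [0.168, 0.168, 0, 0], [0.21, 0.21, 0, 0]]
  ]
}}

```text
t: 2.45
eef_pos: [0.4812, 0.0995, 0.4052]
ee_rot: [-3.141, -0.001, -0.337]
force: [1.0, 1.1, -0.0]
width: 0.0877
```

Call:
{"op": "play_rows", "data": {
  "targets": [
    [[0.042, 0.042, 0, -5], [0.084, 0.084, 0, -10], [0.126, 0.125, 0, -16.2], [0.126, 0.125, 0, -16.2]]
  ]
}}

```text
t: 2.95
eef_pos: [0.5593, -0.0616, 0.404]
ee_rot: [3.141, 0.001, -0.058]
force: [-1.2, 0.1, -0.2]
width: 0.0876
```

Call:
{"op": "play_rows", "data": {
  "targets": [
    [[0, -0.002, 0.05, 0], [0, -0.002, 0.1, 0], [0, -0.002, 0.13, 0], [0, -0.002, 0.145, 0], [0, -0.002, 0.145, 0]]
  ]
}}

```text
t: 3.58
eef_pos: [0.5583, -0.0559, 0.2594]
ee_rot: [3.141, 0.001, -0.055]
force: [0.9, 0.3, 0.2]
width: 0.0876
```

Call:
{"op": "play_rows", "data": {
  "targets": [
    [[0, 0, 0, 0], [0, 0, 0, 0], [0, 0, 0, 0], [0, 0, 0, 0], [0, 0, 0, 0]]
  ],
  "grip": 255,
  "newtons": 25
}}

```text
t: 4.2
eef_pos: [0.5585, -0.0565, 0.2602]
ee_rot: [3.141, -0.001, -0.055]
force: [-0.9, -1.2, 5.1]
width: 0.0524
```

Call:
{"op": "play_rows", "data": {
  "targets": [
    [[0, 0, -0.02, 0], [0, 0, -0.05, 0], [0, 0, -0.08, 0], [0, 0, -0.08, 0]]
  ]
}}

```text
t: 4.7
eef_pos: [0.5589, -0.0562, 0.3418]
ee_rot: [-3.141, -0.004, -0.055]
force: [-0.5, 1.0, -1.4]
width: 0.0525
```

Call:
{"op": "play_rows", "data": {
  "targets": [
    [[-0.006, 0.04, 0, 0], [-0.014, 0.095, 0, 0], [-0.022, 0.15, 0, 0], [-0.03, 0.205, 0, 0], [-0.037, 0.25, 0, 0]]
  ]
}}

```text
t: 5.32
eef_pos: [0.5067, -0.3056, 0.3383]
ee_rot: [-3.141, 0.002, -0.056]
force: [0.9, -0.3, -0.4]
width: 0.0525
```

Call:
{"op": "play_rows", "data": {
  "targets": [
    [[-0.006, 0.035, 0, 0], [-0.006, 0.043, 0, 0], [-0.006, 0.043, 0, 0]]
  ]
}}

```text
t: 5.7
eef_pos: [0.4991, -0.3466, 0.3386]
ee_rot: [-3.141, 0.001, -0.056]
force: [-0.0, 0.2, -2.0]
width: 0.0527
```

```bash
python3 - <<'E'
from h import *
s=arm.get_state(); print(s["eef_pos"],s["width"],s["force"])
out=[]
for c in ["top","side","wrist"]:
    im,d=cams.grab_frame(c)
    print(c,[(np.round(r["xyz"],3).tolist(),round(r["score"],2)) for n in ("round_mat","spool_center") for r in finder.find_in(c,n)[:2]])
    if c=="wrist":
        u=im
        P=pts(c,np.ones(d.shape,bool),d); 
        print(len(P))
    else:
        q=proj(c,[[.5,-.35,.06]])[0].astype(int); u=im[max(0,q[1]-80):q[1]+80,q[0]-100:q[0]+100]
    out.append(cv2.resize(u,(400,290)))
cv2.imwrite("pics/hold.png",np.vstack([np.hstack(out[:2]),np.hstack([out[2],out[2]*0])])[:,:,::-1])
E
```

```text
[ 0.49905216 -0.34658089  0.338565  ] 0.05273645119588886 [-0.02477446  0.24483084 -1.96706654]
top [([0.479, -0.344, 0.008], 0.88)]
side [([0.491, -0.351, 0.005], 0.6)]
wrist [([0.51, -0.352, 0.009], 0.91), ([0.513, -0.343, 0.186], 0.69)]
254954
```

View pics/hold.png

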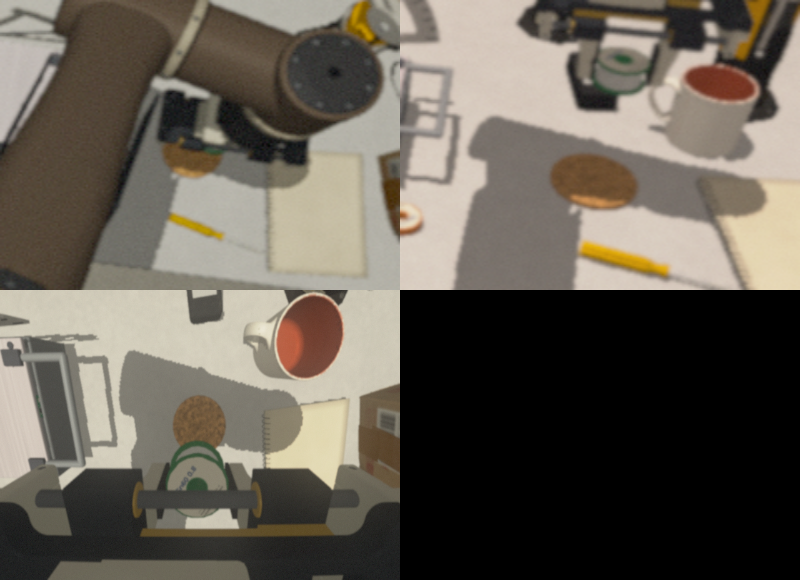

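The spool hangs upright in the jaws (side view, 620,72) over the mat at (593,180). A mug stands ahead to the right, so I'm checking clearance to it and the mat centre before lowering.

```bash
python3 - <<'E'
from h import *
for c in ("side","wrist"):
    im,d=cams.grab_frame(c); P=pts(c,np.ones(d.shape,bool),d)
    for r in finder.masks_of(c,"round_mat")[:2]:
        M=pts(c,r["mask"],d); M=M[(M[:,2]<.02)]; 
        if len(M)>20: print(c,r["score"],"mat",cv2.minEnclosingCircle(M[:,:2].astype(np.float32)*1000),M.min(0),M.max(0))
    G=P[(P[:,0]>.48)&(P[:,0]<.7)&(P[:,1]<-.40)&(P[:,1]>-.6)&(P[:,2]>.03)&(P[:,2]<.15)]
    print(c,"mug",len(G),np.percentile(G,[1,50,99],axis=0).round(3).tolist())
E
```

```text
side 0.88 mat ((505.48211669921875, -348.690185546875), 55.7252197265625) [ 0.45001506 -0.39803491 -0.0033769 ] [ 0.55915781 -0.30209775  0.01348327]
side mug 2293 [[0.564, -0.57, 0.032], [0.633, -0.501, 0.077], [0.694, -0.421, 0.147]]
wrist 0.64 mat ((498.5797119140625, -350.02545166015625), 47.7532958984375) [ 0.46200715 -0.39689238  0.00092053] [ 0.54611892 -0.30262735  0.00912553]
wrist 0.51 mat ((522.63623046875, -35.1865234375), 137.96243286132812) [ 0.42541289 -0.13416325 -0.00327289] [0.62350802 0.06328217 0.01983832]
wrist mug 10269 [[0.566, -0.524, 0.031], [0.614, -0.503, 0.073], [0.654, -0.417, 0.092]]
```

Call:
{"op": "play_rows", "data": {
  "targets": [
    [[0, 0.002, 0.04, 0], [0, 0.002, 0.09, 0], [0, 0.002, 0.125, 0], [0, 0.002, 0.14, 0], [0, 0.002, 0.144, 0]]
  ]
}}

```text
t: 6.98
eef_pos: [0.4994, -0.3486, 0.1954]
ee_rot: [3.142, 0.001, -0.055]
force: [0.0, 0.1, -1.1]
width: 0.0528
```

Call:
{"op": "play_rows", "data": {
  "targets": [
    [[0, 0, 0.002, 0], [0, 0, 0.003, 0], [0, 0, 0.003, 0]]
  ]
}}

```text
t: 7.35
eef_pos: [0.4994, -0.3486, 0.1935]
ee_rot: [3.141, -0.001, -0.055]
force: [-0.9, 0.4, -2.1]
width: 0.0527
```

Call:
{"op": "play_rows", "data": {
  "targets": [
    [[0, 0, 0.001, 0], [0, 0, 0.002, 0], [0, 0, 0.002, 0]]
  ]
}}

```text
t: 7.72
eef_pos: [0.4992, -0.3485, 0.1908]
ee_rot: [3.141, -0.0, -0.055]
force: [-0.7, 0.6, 0.1]
width: 0.0526
```

Contact: the spool's weight has come off the wrist. Releasing.

Call:
{"op": "play_rows", "data": {
  "targets": [
    [[0, 0, 0, 0], [0, 0, 0, 0], [0, 0, 0, 0], [0, 0, 0, 0], [0, 0, 0, 0]]
  ],
  "grip": 0
}}

```text
t: 8.35
eef_pos: [0.4992, -0.3485, 0.1907]
ee_rot: [3.142, 0.0, -0.055]
force: [-0.1, -0.5, 0.1]
width: 0.0873
```

Call:
{"op": "play_rows", "data": {
  "targets": [
    [[0, 0, -0.02, 0], [0, 0, -0.06, 0], [0, 0, -0.1, 0], [0, 0, -0.14, 0], [0, 0, -0.14, 0]]
  ]
}}

```text
t: 8.98
eef_pos: [0.5001, -0.3489, 0.3346]
ee_rot: [3.139, -0.006, -0.055]
force: [-0.2, -0.4, 0.4]
width: 0.0879
```

```bash
python3 - <<'E'
from h import *
s=arm.get_state(); print(s["eef_pos"],s["ee_rot"],s["width"],s["force"])
for c in ["side","wrist"]:
    im,d=cams.grab_frame(c); P=pts(c,np.ones(d.shape,bool),d)
    S=P[(np.hypot(P[:,0]-.499,P[:,1]+.348)<.05)]; T=S[(S[:,2]>.033)&(S[:,2]<.046)]; M=S[(S[:,2]<.014)]
    print(c,"spool top",len(T),T[:,2].mean() if len(T) else 0,cv2.minEnclosingCircle(T[:,:2].astype(np.float32)*1000))
    cv2.imwrite(f"pics/rel_{c}.png",im[:,:,::-1])
E
```

```text
[ 0.50005384 -0.34892514  0.33457143] [ 3.13924346 -0.00644005 -0.05455864] 0.08791756357166586 [-0.16634193 -0.44629503  0.41296459]
side spool top 310 0.038861180955494574 ((499.7232666015625, -348.6031188964844), 27.709903717041016)
wrist spool top 1995 0.03555302985839711 ((497.6943054199219, -348.32122802734375), 27.013113021850586)
```

View pics/rel_wrist.png

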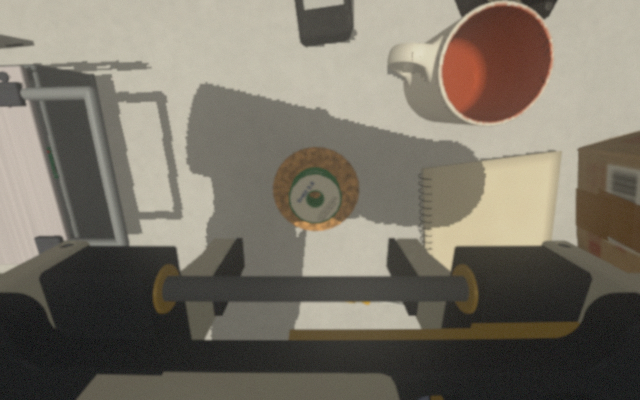

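The spool stands upright on the mat at (316,195), centred in 3D within 2 mm. Next, the bail.

Call:
{"op": "play_rows", "data": {
  "targets": [
    [[0.01, -0.055, 0, 0], [0.02, -0.11, 0, 0], [0.03, -0.165, 0, 0], [0.032, -0.177, 0, 0], [0.032, -0.177, 0, 0]]
  ],
  "grip": 150
}}

```text
t: 9.7
eef_pos: [0.5408, -0.1727, 0.3297]
ee_rot: [3.142, 0.002, -0.053]
force: [0.3, -0.8, -0.2]
width: 0.0427
```

```bash
python3 - <<'E'
from h import *
s=arm.get_state(); print(s["eef_pos"],s["ee_rot"],s["width"])
im,d=cams.grab_frame("wrist"); P=pts("wrist",np.ones(d.shape,bool),d)
ex=np.array([np.cos(-.053),np.sin(-.053)]); ey=np.array([-ex[1],ex[0]])
a=P[:,:2]@ex;b=P[:,:2]@ey;e=s["eef_pos"][:2]; print("tcp ab",e@ex,e@ey)
B=(P[:,2]>.065)&(P[:,2]<.09)&(b<e@ey+.03)&(b>e@ey-.04)&(abs(a-.55)<.09)
print(B.sum(),np.percentile(a[B],[1,99]),[ (round(lo,2),b[B&(a>lo)&(a<lo+.02)].mean().round(4)) for lo in np.arange(.48,.62,.02) if (B&(a>lo)&(a<lo+.02)).any()])
cv2.imwrite("pics/bail_w.png",im[:,:,::-1])
E
```

```text
[ 0.54083262 -0.17274195  0.3296703 ] [ 3.14157069e+00  1.80401599e-03 -5.32502673e-02] 0.04271347245598743
tcp ab 0.5492242330706674 -0.14384867562420214
2372 [0.48716513 0.61972075] [(np.float64(0.48), np.float64(-0.1359)), (np.float64(0.5), np.float64(-0.1462)), (np.float64(0.52), np.float64(-0.1463)), (np.float64(0.54), np.float64(-0.1462)), (np.float64(0.56), np.float64(-0.1459)), (np.float64(0.58), np.float64(-0.1459)), (np.float64(0.6), np.float64(-0.1352))]
```

View pics/bail_w.png

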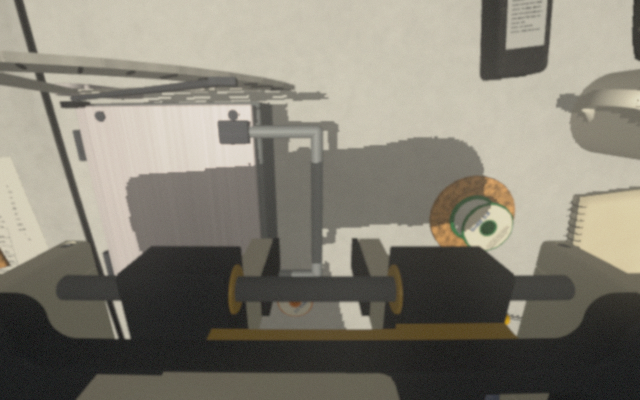

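The bar, at image x=317, is centred between the fingers and parallel to the pads. Descending and gripping.

Call:
{"op": "play_rows", "data": {
  "targets": [
    [[0, 0.002, 0.03, 0], [0, 0.002, 0.06, 0], [0, 0.002, 0.085, 0], [0, 0.002, 0.095, 0], [0, 0.002, 0.095, 0]]
  ],
  "grip": 165
}}

```text
t: 10.38
eef_pos: [0.5405, -0.1763, 0.2351]
ee_rot: [3.141, 0.002, -0.056]
force: [-0.1, -0.1, 0.9]
width: 0.0309
```

Call:
{"op": "play_rows", "data": {
  "targets": [
    [[0, 0, 0, 0], [0, 0, 0, 0], [0, 0, 0, 0], [0, 0, 0, 0], [0, 0, 0, 0]]
  ],
  "grip": 255,
  "newtons": 30
}}

```text
t: 11.0
eef_pos: [0.5411, -0.1744, 0.2365]
ee_rot: [-3.14, -0.002, -0.055]
force: [-1.2, 9.1, 3.6]
width: 0.0091
```

Call:
{"op": "play_rows", "data": {
  "targets": [
    [[0, -0.0015, -0.0095, 0], [0, -0.003, -0.019, 0], [0, -0.004, -0.0284, 0], [0, -0.006, -0.0377, 0], [0, -0.008, -0.047, 0]]
  ]
}}

```text
t: 11.62
eef_pos: [0.5415, -0.168, 0.2839]
ee_rot: [3.141, -0.001, -0.055]
force: [3.1, -4.7, -1.0]
width: 0.0092
```

Call:
{"op": "play_rows", "data": {
  "targets": [
    [[0, 0, 0, 0], [0, 0, 0, 0]]
  ]
}}

```text
t: 11.88
eef_pos: [0.5414, -0.1681, 0.2833]
ee_rot: [3.141, -0.001, -0.055]
force: [2.8, -6.6, -2.3]
width: 0.0086
```

Call:
{"op": "play_rows", "data": {
  "targets": [
    [[0, -0.0027, -0.0128, 0], [0, -0.0074, -0.0252, 0], [0, -0.0128, -0.0373, 0], [0, -0.0192, -0.049, 0], [0, -0.0263, -0.0603, 0]]
  ]
}}

```text
t: 12.5
eef_pos: [0.5428, -0.1418, 0.3443]
ee_rot: [3.14, -0.001, -0.055]
force: [2.6, -6.8, 1.4]
width: 0.0087
```

Call:
{"op": "play_rows", "data": {
  "targets": [
    [[0, 0, 0, 0], [0, 0, 0, 0], [0, 0, 0, 0]]
  ]
}}

```text
t: 12.88
eef_pos: [0.5428, -0.1422, 0.3437]
ee_rot: [3.14, -0.001, -0.055]
force: [2.3, -7.6, 1.8]
width: 0.0087
```

```bash
python3 - <<'E'
from h import *
s=arm.get_state(); print(s["eef_pos"],s["ee_rot"],s["width"],s["force"])
ex=np.array([np.cos(-.053),np.sin(-.053)]); ey=np.array([-ex[1],ex[0]])
for c in ["top","side"]:
    im,d=cams.grab_frame(c); P=pts(c,np.ones(d.shape,bool),d)
    a=P[:,:2]@ex;b=P[:,:2]@ey
    F=(a>.465)&(a<.625)&(b<.035)&(b>-.065)&(abs(P[:,2]-.075-(.0475-b)*np.tan(.6))<.025)
    for _ in range(3):
        k=np.polyfit(b[F],P[F,2],1); F&=abs(P[:,2]-np.polyval(k,b))<.008
    print(c,F.sum(),"flap angle",np.arctan(-k[0]),"z at hinge b",np.polyval(k,.0485))
q=proj("side",[[.56,-.08,.13]])[0].astype(int)
u=im[q[1]-75:q[1]+75,q[0]-100:q[0]+100]; print(q)
cv2.imwrite("pics/fin.png",cv2.resize(u,(800,600),interpolation=cv2.INTER_CUBIC)[:,:,::-1])
E
```

```text
[ 0.54281337 -0.14215405  0.34371277] [ 3.13999738e+00 -1.22361732e-03 -5.47588635e-02] 0.008721386194880153 [ 2.27382562 -7.56323771  1.84383002]
top 1087 flap angle 0.5904035293250368 z at hinge b 0.07739278137493011
side 1638 flap angle 0.5944709198220371 z at hinge b 0.07408019121068374
[325 175]
```

View pics/fin.png

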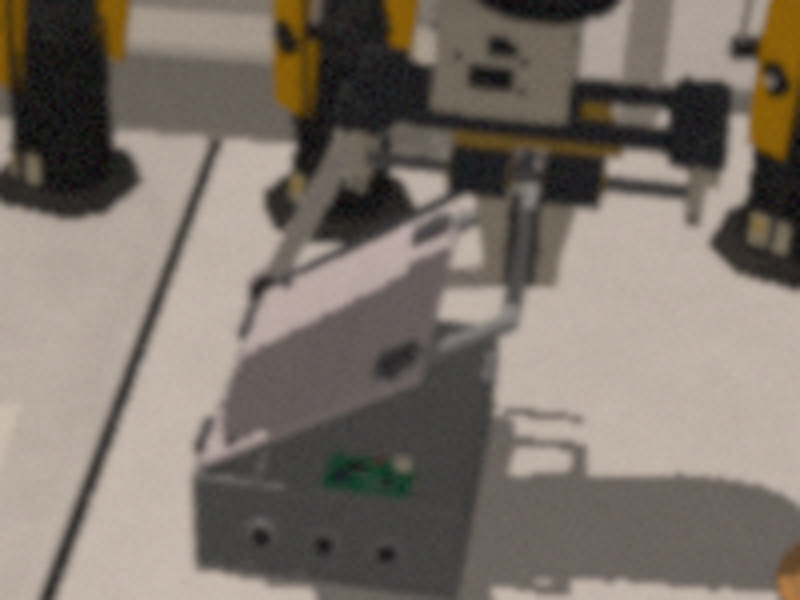

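The flap measures about 0.592 rad (top 0.590, side 0.594) against the pointer's 0.611, and in the picture its far edge (260,290)-(460,200) runs almost parallel to the pointer strip. I'll trim up about 0.5 deg and ease the radial pull.

Call:
{"op": "play_rows", "data": {
  "targets": [
    [[0, 0.0005, -0.0015, 0], [0, 0.001, -0.003, 0], [0, 0.001, -0.003, 0], [0, 0.001, -0.003, 0], [0, 0.001, -0.003, 0]]
  ]
}}

```text
t: 13.6
eef_pos: [0.5429, -0.1416, 0.3454]
ee_rot: [-3.14, -0.0, -0.055]
force: [4.8, 1.6, -3.8]
width: 0.0093
```

```bash
python3 - <<'E'
from h import *
s=arm.get_state(); print(s["eef_pos"],s["width"],s["force"],abs(s["qd"]).max())
ex=np.array([np.cos(-.053),np.sin(-.053)]); ey=np.array([-ex[1],ex[0]])
for c in ["top","side"]:
    im,d=cams.grab_frame(c); P=pts(c,np.ones(d.shape,bool),d)
    a=P[:,:2]@ex;b=P[:,:2]@ey
    F=(a>.465)&(a<.625)&(b<.035)&(b>-.065)&(abs(P[:,2]-.075-(.0475-b)*np.tan(.6))<.025)
    for _ in range(3):
        k=np.polyfit(b[F],P[F,2],1); F&=abs(P[:,2]-np.polyval(k,b))<.008
    print(c,F.sum(),"flap angle",np.arctan(-k[0]))
S=P[(np.hypot(P[:,0]-.499,P[:,1]+.348)<.05)]; T=S[(S[:,2]>.033)&(S[:,2]<.046)]
print("spool",len(T),T[:,2].mean(),cv2.minEnclosingCircle(T[:,:2].astype(np.float32)*1000))
# pointer: dark thin points in its plane, and the tip's end
a0=.55; n=np.r_[ex,0]; pix=(P@n)
H=(abs(pix-(a0+.091))<.02)
t,r=rays("side",[[235+222/4,95+304/4],[235+490/4,95+177/4]]); k=(a0+.091-t@n)/(r@n); X=t+r*k[:,None]; bb=X[:,:2]@ey
print("pointer re-eval",np.arctan2(X[1,2]-X[0,2],bb[0]-bb[1]),np.arctan2(X[1,2]-.075,.0487-bb[1]))
E
```

```text
[ 0.54289297 -0.14162482  0.34540255] 0.009253666274605912 [ 4.81958267  1.60193918 -3.82219205] 0.0010100224847687433
top 1079 flap angle 0.5977484713203534
side 1632 flap angle 0.6055190806661923
spool 302 0.038885176586057266 ((499.30841064453125, -348.671630859375), 28.08512306213379)
pointer re-eval 0.6097910555929638 0.6143038237299896
```

Within about 0.5 deg, at rest, with small forces. Handing in.

```bash
python3 -c "
from station import job_done
print(job_done())"
```

```text
the job is handed in; nothing more can be done
None
```

The spool is standing on the round mat and the flap is being held parallel to the pointer, well inside the 4 degree limit. I handed the job in at about 14 s with the gripper still holding the bail.

- **Spool:** it was let go and stands upright. Its centre is at (0.499, -0.349) m, against a mat centre of about (0.499, -0.349) m, so it is wholly on the mat.
- **Flap:** the depth fits gave 0.598 rad (top camera) and 0.606 rad (side camera). The pointer measured 0.610 to 0.614 rad. That is a difference of about 0.5 degrees, 0.9 at most.
- **At rest:** joint speeds were about zero and the force on the tool was about 6 N.

**Disagreements:**
- The bail height read from the arm pose before the last small lift suggested about 0.615 rad, slightly more than the camera fits.
- After release the wrist camera read the spool top 3 mm lower than the side camera.
- The finder's round mat positions scattered by 1 to 2 cm, so I used circle fits on the mat masks instead. The side camera's mask fit was off in size and I ignored it.

I did not check the pointer or the other loose things again at the end. The arm was not brought near any of them except the pointer, which the flap passed alongside.

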